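# Press home the end caps of a shoe-rack tier in cross order

## Task

Press the four black end caps on the shoe-rack tier's tubes gently down with a fingertip until each sits fully home, one at a time in cross order: first the cap beside the small ceramic plant pot, then the one diagonally opposite, then of the two left the one on the tier's front side (facing the robot), and the back one last. Only press the caps, never pull them up, and leave everything else on the tray and bench where it is; finish clear of everything.

Things in the scene. Friction and masses are not known exactly. Their poses are not given: they have to be found in the camera images.
- tier: Stacking tier of a galvanised shoe rack, fixed on the bench: steel tray 220 (x) by 380 mm (y), upper face 85 mm above the bench, lip 14 mm higher, on four upright tubes, 22 mm diameter, tops 150 mm above the bench, at x = +-75, y = +-130 mm. Origin on the bench under the tray's centre; x points from the front side (facing the robot) to the back, y to the robot's left.
- cap_fl_top (a point): Centre of the flat top of the front left end cap (left, right as the robot sees it) on the front left tube: black plastic disc, 36 mm diameter, 8 mm thick, white stem below, soft rubber pad of 30 mm diameter standing 8 mm above it. The point is 178 mm above the bench at joint value 0, 166 mm when home. The pad springs: 2.5 N per mm, at most 6 mm, besides the cap's own travel.
- cap_fl (a joint): How far this cap has been pushed straight down, in m: 0 stands 12 mm proud of the tube, 0.012 is fully home on the tube's end (a hard stop); more than 25 N is too hard. It starts between 0 and 0.004. It slides with about 3 N of steady friction and stays where it is left; it could also be pulled up, to negative values.
- cap_fr_top (a point): Centre of the flat top of the front right end cap (left, right as the robot sees it) on the front right tube: black plastic disc, 36 mm diameter, 8 mm thick, white stem below, soft rubber pad of 30 mm diameter standing 8 mm above it. The point is 178 mm above the bench at joint value 0, 166 mm when home. The pad springs: 2.5 N per mm, at most 6 mm, besides the cap's own travel.
- cap_fr (a joint): How far this cap has been pushed straight down, in m: 0 stands 12 mm proud of the tube, 0.012 is fully home on the tube's end (a hard stop); more than 25 N is too hard. It starts between 0 and 0.004. It slides with about 3 N of steady friction and stays where it is left; it could also be pulled up, to negative values.
- cap_bl_top (a point): Centre of the flat top of the back left end cap (left, right as the robot sees it) on the back left tube: black plastic disc, 36 mm diameter, 8 mm thick, white stem below, soft rubber pad of 30 mm diameter standing 8 mm above it. The point is 178 mm above the bench at joint value 0, 166 mm when home. The pad springs: 2.5 N per mm, at most 6 mm, besides the cap's own travel.
- cap_bl (a joint): How far this cap has been pushed straight down, in m: 0 stands 12 mm proud of the tube, 0.012 is fully home on the tube's end (a hard stop); more than 25 N is too hard. It starts between 0 and 0.004. It slides with about 3 N of steady friction and stays where it is left; it could also be pulled up, to negative values.
- cap_br_top (a point): Centre of the flat top of the back right end cap (left, right as the robot sees it) on the back right tube: black plastic disc, 36 mm diameter, 8 mm thick, white stem below, soft rubber pad of 30 mm diameter standing 8 mm above it. The point is 178 mm above the bench at joint value 0, 166 mm when home. The pad springs: 2.5 N per mm, at most 6 mm, besides the cap's own travel.
- cap_br (a joint): How far this cap has been pushed straight down, in m: 0 stands 12 mm proud of the tube, 0.012 is fully home on the tube's end (a hard stop); more than 25 N is too hard. It starts between 0 and 0.004. It slides with about 3 N of steady friction and stays where it is left; it could also be pulled up, to negative values.
- pot: Small green ceramic plant pot, tapered with a thicker rim and open at the top, 60 mm across the rim and 50 mm tall, standing loose on the tray about 60 mm from one of the four tubes, on the inner side. Origin at the centre of its underside.
- tin: Bystander: flat round shoe-polish tin, 58 mm diameter, 22 mm tall, loose on the tray beside another tube. Origin at the centre of its underside.
- jar: Bystander: small lidded glass jar, 46 mm diameter, 48 mm tall, loose on the tray beside another tube. Origin at the centre of its underside.
- pumice: Bystander: grey scouring stone, 50 x 34 x 26 mm, loose on the tray beside another tube. Origin at the centre of its underside.
- brush: Bystander: red plastic boot brush lying on the bench, 170 x 46 mm, 34 mm tall. Origin at the centre of its underside, x along it.
- horn: Bystander: flat steel shoe horn lying on the bench, about 235 x 40 mm, 4 mm thick, x along it. Origin on the underside near mid-length.
- tree_a: Bystander: grey plastic shoe tree lying on the bench, about 237 mm long, 72 mm wide, 42 mm tall, x towards its toe. Origin on the underside.
- tree_b: Bystander: grey plastic shoe tree lying on the bench, about 237 mm long, 72 mm wide, 42 mm tall, x towards its toe. Origin on the underside.

How it is judged (in metres and radians):
On the way, in this order (a step that is already met when the one before it is completed fails the run):
1. the cap on the tube beside the pot is home, the other three not yet (((horizontal distance between pot and cap_fl_top below 0.1 m and value of joint cap_fl above 0.0095 m and value of joint each of cap_br, cap_fr, cap_bl below 0.008 m) or (horizontal distance between pot and cap_fr_top below 0.1 m and value of joint cap_fr above 0.0095 m and value of joint each of cap_bl, cap_fl, cap_br below 0.008 m) or (horizontal distance between pot and cap_bl_top below 0.1 m and value of joint cap_bl above 0.0095 m and value of joint each of cap_fr, cap_fl, cap_br below 0.008 m) or (horizontal distance between pot and cap_br_top below 0.1 m and value of joint cap_br above 0.0095 m and value of joint each of cap_fl, cap_fr, cap_bl below 0.008 m))), for 0.1 s.
2. then the cap diagonally opposite it is home, the other two not yet (((horizontal distance between pot and cap_fl_top below 0.1 m and value of joint each of cap_fl, cap_br above 0.0095 m and value of joint each of cap_fr, cap_bl below 0.008 m) or (horizontal distance between pot and cap_fr_top below 0.1 m and value of joint each of cap_fr, cap_bl above 0.0095 m and value of joint each of cap_fl, cap_br below 0.008 m) or (horizontal distance between pot and cap_bl_top below 0.1 m and value of joint each of cap_bl, cap_fr above 0.0095 m and value of joint each of cap_fl, cap_br below 0.008 m) or (horizontal distance between pot and cap_br_top below 0.1 m and value of joint each of cap_br, cap_fl above 0.0095 m and value of joint each of cap_fr, cap_bl below 0.008 m))), for 0.1 s.
3. then, of the two left, the cap on the tier's front side (facing the robot) is home, the last not yet (((horizontal distance between pot and cap_fl_top below 0.1 m and value of joint each of cap_fl, cap_br, cap_fr above 0.0095 m and value of joint cap_bl below 0.008 m) or (horizontal distance between pot and cap_fr_top below 0.1 m and value of joint each of cap_fr, cap_bl, cap_fl above 0.0095 m and value of joint cap_br below 0.008 m) or (horizontal distance between pot and cap_bl_top below 0.1 m and value of joint each of cap_bl, cap_fr, cap_fl above 0.0095 m and value of joint cap_br below 0.008 m) or (horizontal distance between pot and cap_br_top below 0.1 m and value of joint each of cap_br, cap_fl, cap_fr above 0.0095 m and value of joint cap_bl below 0.008 m))), for 0.1 s.
4. then the last cap is home too (((horizontal distance between pot and cap_fl_top below 0.1 m and value of joint each of cap_fl, cap_br, cap_fr, cap_bl above 0.0095 m) or (horizontal distance between pot and cap_fr_top below 0.1 m and value of joint each of cap_fr, cap_bl, cap_fl, cap_br above 0.0095 m) or (horizontal distance between pot and cap_bl_top below 0.1 m and value of joint each of cap_bl, cap_fr, cap_fl, cap_br above 0.0095 m) or (horizontal distance between pot and cap_br_top below 0.1 m and value of joint each of cap_br, cap_fl, cap_fr, cap_bl above 0.0095 m))), for 0.1 s.
At the end, for the whole second after the job is handed in: All four caps are within 2.5 mm of fully home (joint above 0.0095), pressed one by one in the stated order; a cap counts as not yet pressed below 0.008. Every loose thing is within 20 mm of its start, and those on the tray are upright and at rest (value of joint each of cap_fl, cap_fr, cap_bl, cap_br above 0.0095 m and distance of each of pot, tin, jar, pumice, brush, horn, tree_a, tree_b from where it was at the start of the episode below 0.02 m and angle between each of pot, tin, jar, pumice's own z axis and vertical below 0.4 rad and linear speed of each of pot, tin, jar, pumice below 0.02 m/s); the robot touches nothing.
It fails at once if a cap is pressed harder than 25 N (contact force between anything else and cap_fl above 25 N or contact force between anything else and cap_fr above 25 N or contact force between anything else and cap_bl above 25 N or contact force between anything else and cap_br above 25 N).
It fails at once if a cap is pulled up out of its tube by more than 4 mm (value of joint any of cap_fl, cap_fr, cap_bl, cap_br below -0.004 m).
It fails at once if the pot or another loose thing is moved or lifted by more than 20 mm (distance of any of pot, tin, jar, pumice, brush, horn, tree_a, tree_b from where it was at the start of the episode above 0.02 m).
It fails at once if a thing on the tray is tipped over (angle between any of pot, tin, jar, pumice's own z axis and vertical above 0.4 rad).
It also fails if it takes over 64 s, if anything falls off the work surface, if the arm or the gripper's body presses on something with over 40 N, if the wrist force passes 120 N, or if a joint passes its speed limit or range.

## Robot

A 6-joint arm with a two-finger parallel gripper is mounted at the origin on the work surface. World frame = base frame: x ahead of the robot, y to its left, z up, the work surface at z = 0. Lengths are in mm, angles in rad, forces in N, time in s.
With the tool pointing down it reaches from about 300 to 1000 mm from the base axis. Payload 5.1 kg.
Tool frame: the origin (TCP) lies at the very end of the fingers, on their centre line; the grasp point (between the pads) lies arm.hold_point_z behind it (arm.hold_point_z is the distance from the TCP to the grasp point, in mm); z points along the fingers, y is the direction in which the jaws open and shut (so a half turn about z gives the same grasp; the last joint's range is limited). The gripper opens to 95 mm and grips with 3 to 60 N. Pads are 20 mm wide; open, the fingers measure 119 mm over their backs; the gripper's body (75 mm by 180 mm) begins 59 mm behind the grasp point.
Start: joints at [1.216, 0.124, 1.65, -0, 1.367, -0.083], TCP at [174.524, 626.119, 186.756] pointing down, gripper open.
Joint ranges: [-2.61, 2.61], [-1.02, 2.33], [0.03, 2.71], [-1.35, 4.49], [0.32, 2.68], [-2.91, 2.91]. Speed limits (rad/s): [2.57, 2.57, 3.14, 3.14, 3.14, 3.14].

## Interface

Orientations are given as a unit quaternion [w, x, y, z].
In Python, from rig import monitor, eyes, finish_job, finder, arm gives the robot as it stands. The module is installed in compiled form; this text tells all that it offers.
- The arm moves only by the shell command python3 -m crank 'ROWS' [FORCE]. ROWS is a JSON object of lists of equal length, an entry for each row: "dr": the turn, a rotation vector about the tool's x, y, z in rad, a list of three; "delta_pos": the shift along the tool's x, y, z in m, a list of three; "fingers": the opening, from -1 (shut) to 1 (fully open). In form: {"dr": [[ax, ay, az], ...], "delta_pos": [[x, y, z], ...], "fingers": [fingers, ...]}. A call has exactly 8 rows; each row is the pose to reach, as a shift and turn from the pose commanded when the call began, along the tool's axes at that moment; what a row does not reach only later rows make up. A row lasts 1/8 s, in which the tool goes at most 62.5 mm and 10.7 degrees, less where a joint would pass 70% of its speed; a pose out of reach is approached as far as the arm can. A call with a gripper value outside its range is refused whole. The fingers move at their own pace and stop on an object; FORCE is the grip in N (left out, the last holds). Time passes only in rows, so rows that repeat a pose let the fingers close, or fill a call up. It gives the time, the measured TCP pose, the force and the opening at its end, in the units of the state.
- monitor.observe(): the state, without advancing time (a new reading comes with each control period).
- eyes.get_image(name): name is "side" or "top"; returns the picture (400x640x3 uint8, blue, green, red); there is no depth.
- eyes.camera_model(name): a dict with "mtx" (3x3 intrinsics, pixels), "dist" ([k1, k2, p1, p2, k3] as OpenCV has them; the pictures are not rectified), "extrinsics" (4x4, takes a point from camera to world coordinates). Camera axes: x right, y up, looking along -z (the intrinsics and any distortion apply to the point x, -y, -z); pixel columns grow to the right and rows downward; lengths in mm; the calibration is good to about 2 mm. A picture is of the moment at which its call begins. camera_model takes no time and is no camera call.
- finish_job(): hands the job in, once; it reports no verdict.
Trained networks look in the newest picture that a camera, given by its name, has taken for a name from the list of things; names that differ only in an ending like _2 or _b are one class to them, and where a whole thing is asked for, a point or a joint stands for the part that bears it (a point fixed in the world has none). Each returns a list of dicts, best first, with "score" (0 to 1); they miss things now and then, are a little off and sometimes report something else, mostly with a low value. They report only what shows in the picture. A call takes as long as a camera call.
- finder.silhouettes(name, camera): "mask" (400x640 bool, what is visible of it) and "bbox" ([left, top, right, bottom] in pixels, round what is visible of it).
The state is a dict: "time": time; "joint_pos": joint angles; "qd": joint speeds; "tau": joint torques, N m; "eef_pos": TCP position; "ee_rot": TCP orientation; "ft_force": force on the tool from outside, world axes, zero at the start; "wrist_torque": the same for the moment, N m; "width": opening from 0.0 (shut) to 1.0 (fully open).
Only numpy, scipy, OpenCV 4.12 (cv2) and the standard library are available. Lean on these libraries where they do the work, as an engineer would, in place of code of your own. Each camera call takes 0.05 s, during which the arm holds its last target.

## Working session

There is one attempt and no reset: what is moved stays moved. The work goes in short steps, Python scripts to look and compute and a shell command to move; the robot and the scene stay as the last step left them, time stands still between calls to the robot, and variables do not carry over. Pictures are saved under pics/ and viewed, and the job is handed in when it is done.

```bash
mkdir -p pics; python3 - <<'E'
from rig import monitor, eyes, arm
import cv2
print(monitor.observe()); print(arm.hold_point_z)
for n in("side","top"):
    cv2.imwrite(f"pics/{n}0.png",eyes.get_image(n)); print(eyes.camera_model(n))
E
```

```text
{'time': 0.0, 'joint_pos': array([ 1.21641011e+00,  1.24512707e-01,  1.65165087e+00,  9.94869906e-06,
        1.36749657e+00, -8.26036150e-02]), 'qd': array([ 8.28923565e-04, -1.49637384e-03, -3.70145120e-04, -1.13103964e-03,
       -2.40899152e-03,  2.76608279e-05]), 'tau': array([ 2.00373215e-04, -4.17599845e+01, -3.59934032e+01,  7.73694017e-02,
        4.91412822e-02, -1.77344332e-04]), 'eef_pos': array([174.27839106, 625.48283527, 185.49586245]), 'ee_rot': array([-2.28831143e-04,  1.35474374e-01,  9.90780311e-01, -1.00811589e-03]), 'ft_force': array([ 0.39192289, -0.59119626, -0.7015444 ]), 'wrist_torque': array([ 0.00993345, -0.02133979,  0.02302837]), 'width': 0.9979767664253631}
18.8
{'mtx': array([[382.18156887,   0.        , 318.58996475],
       [  0.        , 382.18156887, 201.22315592],
       [  0.        ,   0.        ,   1.        ]]), 'dist': array([0.02860866, 0.        , 0.        , 0.        , 0.        ]), 'extrinsics': array([[-9.88301150e-01,  9.54049650e-02, -1.18990457e-01,
         4.23170554e+02],
       [-1.50861782e-01, -4.96961037e-01,  8.54558629e-01,
         1.03453891e+03],
       [ 2.23955151e-02,  8.62512388e-01,  5.05540128e-01,
         7.03993449e+02],
       [ 0.00000000e+00,  0.00000000e+00,  0.00000000e+00,
         1.00000000e+00]])}
{'mtx': array([[413.50299055,   0.        , 320.39637165],
       [  0.        , 413.50299055, 192.43448533],
       [  0.        ,   0.        ,   1.        ]]), 'dist': array([-0.04493125,  0.        ,  0.        ,  0.        ,  0.        ]), 'extrinsics': array([[-2.22176426e-02,  9.82371430e-01, -1.85614520e-01,
         3.58083994e+02],
       [-9.99471731e-01, -2.62301615e-02, -1.91895306e-02,
         2.10569293e+01],
       [-2.37199455e-02,  1.85090119e-01,  9.82435246e-01,
         1.37557575e+03],
       [ 0.00000000e+00,  0.00000000e+00,  0.00000000e+00,
         1.00000000e+00]])}
```

View pics/side0.png

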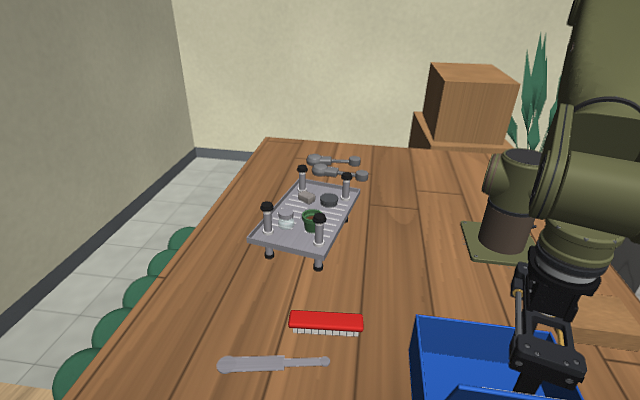

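View pics/top0.png

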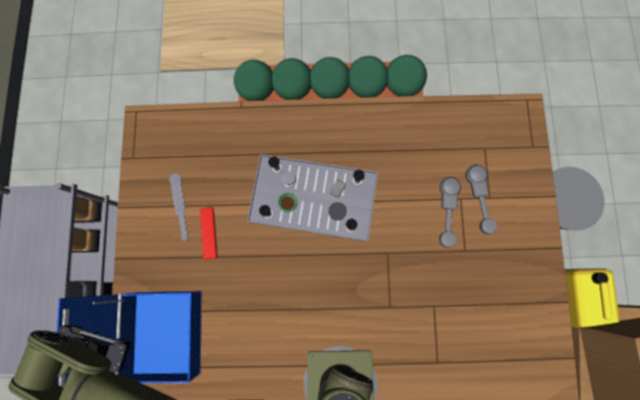

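The pot, at about (287,202) in the top view, stands beside the front-left cap at (265,211). So the order is fl, br, fr, bl. Next I'll measure the caps.

```bash
cat > h.py <<'E'
import numpy as np, cv2
from rig import eyes
def proj(P,n):
    m=eyes.camera_model(n);E=np.linalg.inv(m["extrinsics"]);P=np.atleast_2d(P)
    c=P@E[:3,:3].T+E[:3,3]; c=c*[1,-1,-1]
    return cv2.projectPoints(c,np.zeros(3),np.zeros(3),m["mtx"],m["dist"])[0][:,0]
def pix2z(uv,n,z):
    m=eyes.camera_model(n);u=cv2.undistortPoints(np.array([[uv]],float),m["mtx"],m["dist"])[0,0]
    d=m["extrinsics"][:3,:3]@np.array([u[0],-u[1],-1]);o=m["extrinsics"][:3,3]
    return o+d*(z-o[2])/d[2]
E
python3 - <<'E'
from h import *
from rig import finder
for n in("top","side"):
    im=eyes.get_image(n)
    for k in("cap_fl","tier","pot"):
        for r in finder.silhouettes(k,n):
            ys,xs=np.nonzero(r["mask"]); c=(xs.mean(),ys.mean())
            print(n,k,round(r["score"],2),r["bbox"],np.round(c,1),len(xs),np.round(pix2z(c,n,{"cap_fl":170,"tier":85,"pot":110}[k])[:2],1))
t=cv2.imread("pics/top0.png");cv2.imwrite("pics/topz.png",cv2.resize(t[140:260,235:395],None,fx=5,fy=5,interpolation=cv2.INTER_CUBIC))
t=cv2.imread("pics/side0.png");cv2.imwrite("pics/sidez.png",cv2.resize(t[145:275,230:390],None,fx=4.6,fy=4.6,interpolation=cv2.INTER_CUBIC))
E
```

```text
top cap_fl 0.67 [260.0, 204.8, 272.3, 216.3] [264.5 210.4] 114 [536.4 211.1]
top tier 0.68 [328.2, 180.0, 344.0, 201.1] [337.5 188.1] 189 [614.5  -8.6]
top tier 0.57 [248.7, 156.0, 380.0, 241.9] [313.5 197.1] 7338 [587.5  68.5]
top pot 0.88 [278.1, 192.8, 295.3, 213.1] [287.1 202.2] 333 [569.2 150. ]
top pot 0.31 [353.8, 168.8, 362.6, 178.6] [359.  174.4] 69 [651.3 -76.4]
side cap_fl 0.59 [313.4, 208.7, 324.4, 224.7] [318.7 218.4] 148 [535.3 218.2]
side tier 0.78 [246.2, 164.3, 361.8, 273.1] [305.3 219.5] 5392 [591.2 101.5]
side pot 0.49 [302.5, 209.7, 320.5, 233.4] [309.  220.2] 277 [573.6 140.5]
```

View pics/topz.png

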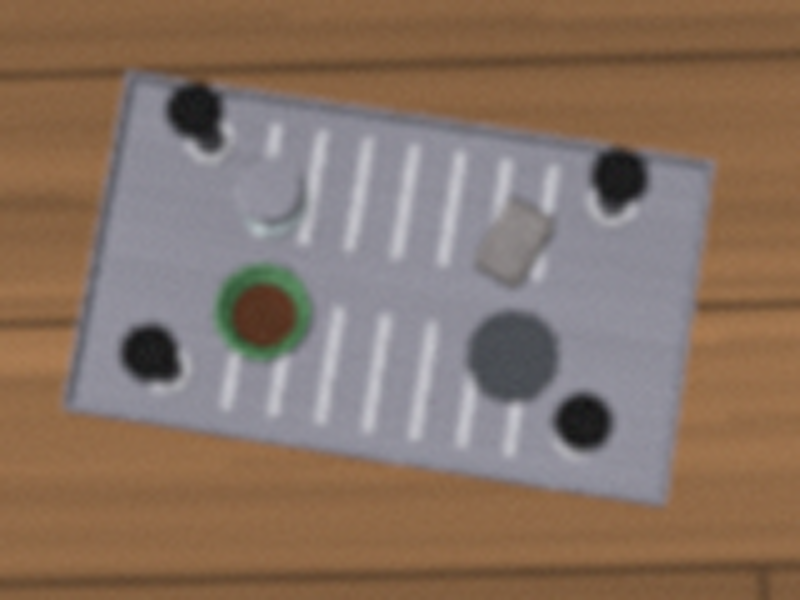

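View pics/sidez.png

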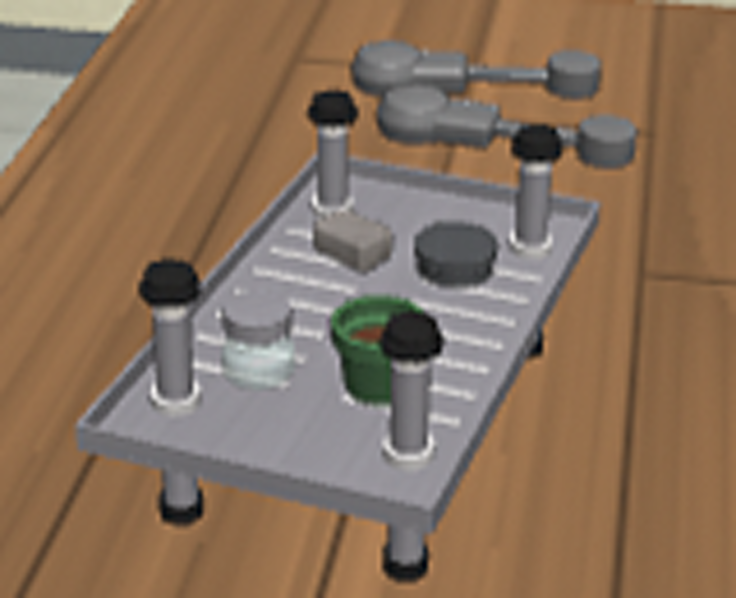

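```bash
python3 - <<'E'
from h import *
from scipy.optimize import least_squares
T=np.array([[75,130],[75,-130],[-75,130],[-75,-130]],float)
top=np.array([[194,110],[620,177],[150,352],[583,422]])/5+[235,140]-0.4
sd=np.array([[170,284],[333,109],[412,337],[537,144]])/4.6+[230,145]-.4
def caps(p,z):
    c,s=np.cos(p[2]),np.sin(p[2]);return np.c_[T@np.array([[c,s],[-s,c]])+p[:2],np.full(4,z)]
for sel in("t","s","b"):
    def f(p):
        r=[]
        P=caps(p,168)
        if sel in"tb": r.append(proj(P,"top")-top)
        if sel in"sb": r.append(proj(P,"side")-sd)
        return np.concatenate(r).ravel()
    q=least_squares(f,[590,70,-.15]);print(sel,q.x,np.round(q.fun,1));print(caps(q.x,0).round(1))
for n,uv in(("top",np.array([264,310])/5+[235,140]),):print(pix2z(uv,n,135))
E
```

```text
t [ 5.87206413e+02  7.03807506e+01 -1.85584728e-01] [ 0.1  0.   0.1 -0.2 -0.3  0.1  0.   0.1]
[[684.9 184.3   0. ]
 [636.9 -71.2   0. ]
 [537.5 212.    0. ]
 [489.5 -43.5   0. ]]
s [ 5.84883878e+02  6.98870118e+01 -1.86645441e-01] [-0.   0.4 -0.  -0.2 -0.1 -0.1  0.1 -0.1]
[[682.7 183.7   0. ]
 [634.5 -71.8   0. ]
 [535.3 211.5   0. ]
 [487.1 -43.9   0. ]]
b [ 5.85990588e+02  7.01453952e+01 -1.85456307e-01] [ 0.2  0.4  0.2  0.2 -0.2  0.5  0.1  0.5 -0.4  0.4 -0.4 -0.2 -0.4 -0.1
 -0.3 -0.1]
[[683.7 184.1   0. ]
 [635.7 -71.5   0. ]
 [536.2 211.7   0. ]
 [488.3 -43.8   0. ]]
[565.4678683  145.27047285 135.        ]
```

```bash
cat >> h.py <<'E'
from rig import monitor
from scipy.spatial.transform import Rotation as R
def to(*tg):
    s=monitor.observe();q=s["ee_rot"];r=R.from_quat([q[1],q[2],q[3],q[0]])
    print("t",round(s["time"],2),"pos",s["eef_pos"].round(1),"F",s["ft_force"].round(1),"w",round(s["width"],3),"tilt",np.round(r.apply([0,0,1]),4))
    for t in tg: print(t,"delta_m",(r.inv().apply(np.array(t)-s["eef_pos"])/1000).round(4))
E
python3 -c "
from h import *
to((174.5,626.1,300),(536,212,300),(536,212,200))"
```

```text
t 0.5 pos [174.5 626.1 186.7] F [-0.4 -0.1 -0.5] w 1.001 tilt [ 0. -0. -1.]
(174.5, 626.1, 300) delta_m [ 0.     -0.     -0.1133]
(536, 212, 300) delta_m [-0.4594 -0.3019 -0.1132]
(536, 212, 200) delta_m [-0.4594 -0.3019 -0.0132]
```

```bash
python3 -m crank '{"dr":[[0,0,0],[0,0,0],[0,0,0],[0,0,0],[0,0,0],[0,0,0],[0,0,0],[0,0,0]],"delta_pos":[[0,0,-0.06],[0,0,-0.113],[-0.046,-0.030,-0.113],[-0.092,-0.060,-0.113],[-0.138,-0.09,-0.113],[-0.184,-0.12,-0.113],[-0.23,-0.15,-0.113],[-0.276,-0.18,-0.113]],"fingers":[-1,-1,-1,-1,-1,-1,-1,-1]}' 10; python3 -c "
from h import *
to((536,212,250),(536,212,200))"
```

```text
time: 1.5
eef_pos: [393.0, 377.2, 300.0]
ee_rot: [0.0, 0.135, 0.991, 0.0]
ft_force: [0.7, 0.1, 0.1]
width: 0.216
t 1.5 pos [393.  377.2 300. ] F [0.7 0.1 0.1] w 0.216 tilt [ 6.e-04  5.e-04 -1.e+00]
(536, 212, 250) delta_m [-0.182  -0.1208  0.0501]
(536, 212, 200) delta_m [-0.182  -0.1208  0.1001]
```

```bash
python3 -m crank '{"dr":[[0,0,0],[0,0,0],[0,0,0],[0,0,0],[0,0,0],[0,0,0],[0,0,0],[0,0,0]],"delta_pos":[[-0.046,-0.030,0],[-0.092,-0.061,0],[-0.138,-0.092,0],[-0.1834,-0.1219,0],[-0.1834,-0.1219,0.05],[-0.1834,-0.1219,0.1],[-0.1834,-0.1219,0.1],[-0.1834,-0.1219,0.1]],"fingers":[-1,-1,-1,-1,-1,-1,-1,-1]}'; python3 - <<'E'
from h import *
to((536,212,170))
for n,(a,b) in {"top":(150,225),"side":(160,300)}.items():
    im=eyes.get_image(n);p=proj([[536,212,176]],n)[0];print(n,p)
    x,y=p.astype(int);cv2.imwrite(f"pics/fl_{n}.png",cv2.resize(im[y-50:y+50,x-65:x+65],None,fx=6,fy=6,interpolation=cv2.INTER_CUBIC))
E
```

```text
time: 2.5
eef_pos: [536.9, 212.4, 202.0]
ee_rot: [0.001, 0.135, 0.991, 0.001]
ft_force: [-0.2, 1.0, 0.1]
width: 0.007
t 2.5 pos [536.9 212.4 202. ] F [-0.2  1.   0.1] w 0.007 tilt [ 2.6e-03  8.0e-04 -1.0e+00]
(536, 212, 170) delta_m [ 0.0009 -0.0007  0.032 ]
top [263.84655649 210.20042458]
side [318.88364273 215.16468277]
```

View pics/fl_side.png

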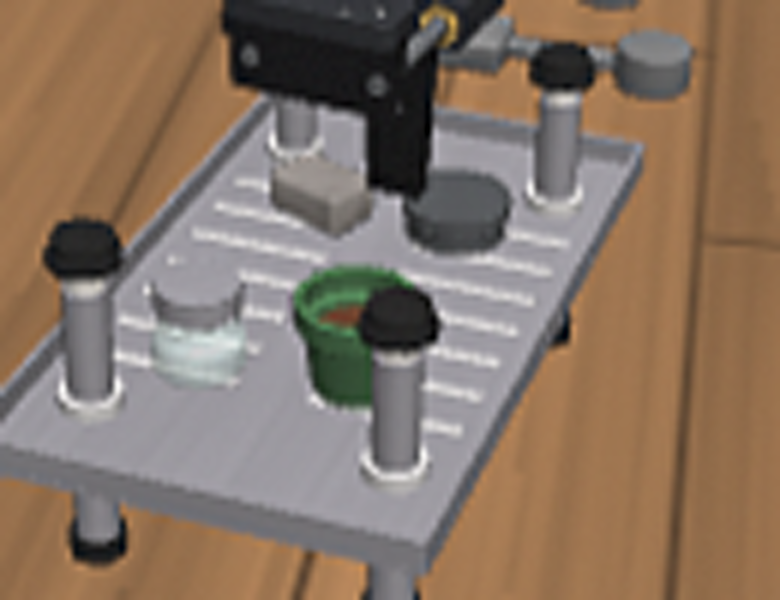

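View pics/fl_top.png

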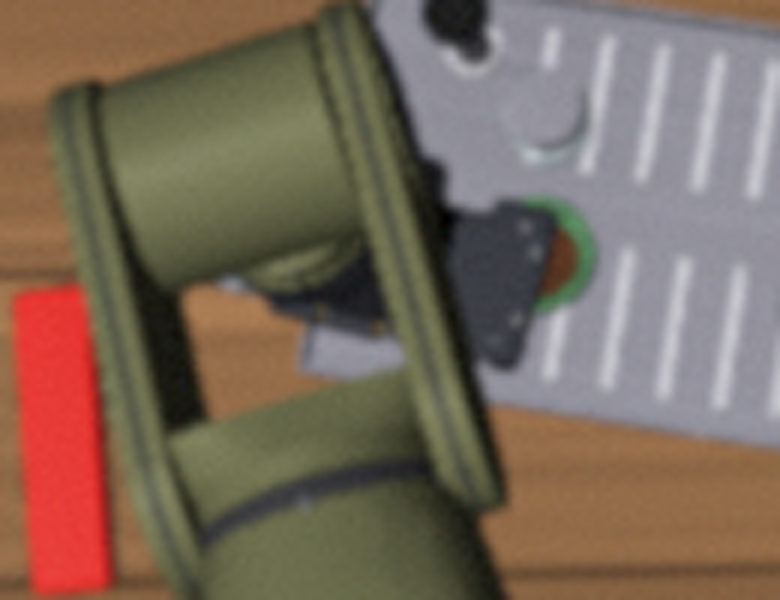

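```bash
python3 - <<'E'
from h import *
to((536,212,200))
print(proj([[536,212,200],[536,212,280],[536,212,174],[536,212,166],[536,212,240]],"side"))
im=eyes.get_image("side");cv2.imwrite("pics/fl_side2.png",cv2.resize(im[100:240,240:400],None,fx=4.2,fy=4.2,interpolation=cv2.INTER_CUBIC))
E
```

```text
t 2.6 pos [537.6 212.7 203.3] F [-0.2 -0.4  0.7] w 0.003 tilt [ 0.0051  0.0015 -1.    ]
(536, 212, 200) delta_m [ 0.0014 -0.0011  0.0033]
[[319.09883225 207.19184388]
 [319.85679734 179.11392525]
 [318.86594945 215.82025167]
 [318.79553743 218.42919014]
 [319.46970463 193.4523579 ]]
```

View pics/fl_side2.png

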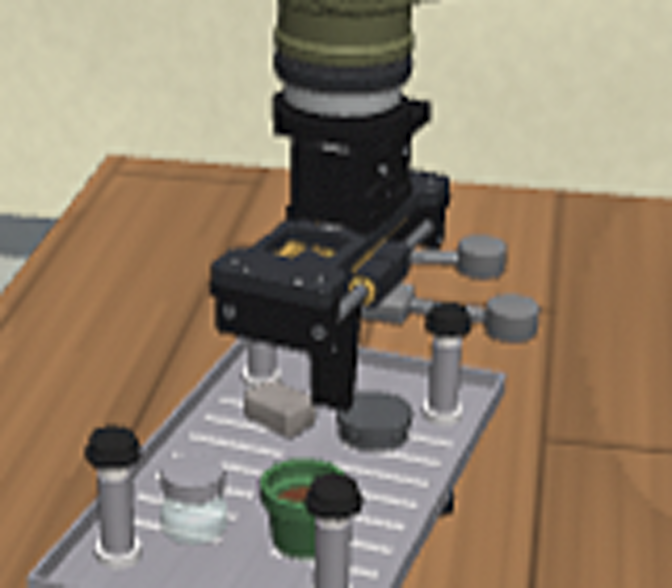

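```bash
python3 - <<'E'
from h import *
for i in range(6):
    to(); s=monitor.observe();print(s["joint_pos"].round(4),s["qd"].round(4),s["tau"].round(1)); im=eyes.get_image("side")
to()
cv2.imwrite("pics/fl_side3.png",im)
E
```

```text
t 2.65 pos [537.6 212.7 203.1] F [-0.2 -0.5  0.5] w 0.007 tilt [ 0.005   0.0014 -1.    ]
[ 0.2839 -0.0477  1.7991 -0.      1.3849 -1.0155] [-0.0001  0.0018  0.0096  0.0012 -0.0018 -0.0003] [ -0.  -33.5 -35.7   0.    0.1  -0. ]
t 2.7 pos [537.3 212.6 202.7] F [-0.  -0.2 -0.2] w 0.002 tilt [ 0.0044  0.0012 -1.    ]
[ 0.2838 -0.0476  1.7997 -0.      1.3848 -1.0155] [-0.0014  0.0043  0.0124 -0.0011 -0.0012  0.0001] [ -0.  -33.8 -36.    0.    0.1   0. ]
t 2.75 pos [537.1 212.5 202.2] F [-0.3  0.8 -0.8] w 0.006 tilt [ 0.0036  0.001  -1.    ]
[ 0.2838 -0.0473  1.8003 -0.      1.3848 -1.0155] [-0.0011  0.0036  0.0144 -0.0015 -0.      0.0005] [ -0.  -34.  -36.2   0.    0.1   0. ]
t 2.8 pos [536.8 212.4 201.6] F [ 0.1 -0.6  0.1] w 0.005 tilt [ 2.8e-03  8.0e-04 -1.0e+00]
[ 0.2838 -0.047   1.801  -0.      1.3847 -1.0155] [-0.      0.0061  0.0141 -0.0001 -0.0026  0.0009] [  0.  -34.1 -36.3   0.    0.1   0. ]
t 2.85 pos [536.5 212.2 201.1] F [-0.1  0.6 -0.4] w 0.007 tilt [ 2.e-03  5.e-04 -1.e+00]
[ 0.2836 -0.0467  1.8016 -0.      1.3846 -1.0155] [-0.0012  0.0062  0.0097 -0.0001 -0.0007 -0.0012] [  0.  -34.1 -36.3   0.    0.1   0. ]
t 2.9 pos [536.4 212.2 200.7] F [ 0.2 -0.3  0.5] w 0.005 tilt [ 1.4e-03  4.0e-04 -1.0e+00]
[ 0.2837 -0.0465  1.8021 -0.      1.3845 -1.0155] [-0.0018  0.0042  0.0093 -0.0013  0.0017 -0.0019] [  0.  -34.2 -36.3   0.    0.1   0. ]
t 2.95 pos [536.2 212.1 200.4] F [0.2 0.1 0.3] w 0.002 tilt [ 9.e-04  2.e-04 -1.e+00]
```

View pics/fl_side3.png

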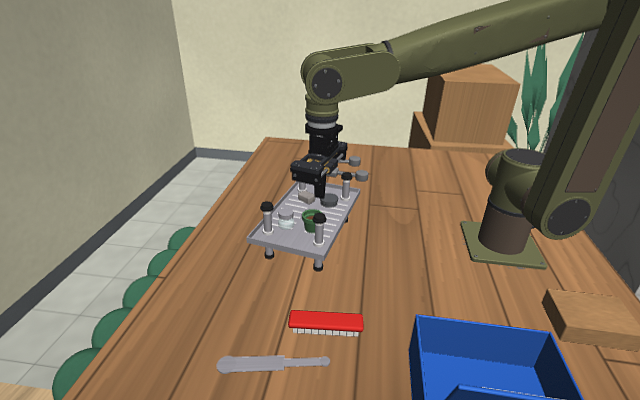

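```bash
python3 - <<'E'
from h import *
s=monitor.observe();q=s["ee_rot"];r=R.from_quat([q[1],q[2],q[3],q[0]])
def box(im,pos,r,hx,hy,z0,z1,col):
    c=np.array([[a*hx,b*hy,z] for z in(z0,z1) for a,b in((-1,-1),(1,-1),(1,1),(-1,1))])
    p=proj(r.apply(c)+pos,"side")
    p=(p-o)*k
    for i in range(4):
        for a,b in((i,(i+1)%4),(i+4,(i+1)%4+4),(i,i+4)):
            cv2.line(im,tuple(map(int,p[a])),tuple(map(int,p[b])),col,1)
for nm,src,pos,o,hy in(("now","pics/fl_side3.png",s["eef_pos"],(240,100),12),("start","pics/side0.png",np.array([174.3,625.5,185.5]),(480,230),59.5)):
    k=4.2;im=cv2.imread(src);im=cv2.resize(im[o[1]:o[1]+140 if nm=="now" else 400,o[0]:o[0]+160],None,fx=k,fy=k)
    rr=r if nm=="now" else R.from_quat([.13547,.99078,-.001,-.0002])
    box(im,pos,rr,10,hy,0,-78,(0,255,255));box(im,pos,rr,37.5,90,-78,-110,(0,0,255))
    if im.shape[0]>600: im=im[:600]
    cv2.imwrite(f"pics/ov_{nm}.png",im)
E
```

```text
(no output)
```

View pics/ov_now.png

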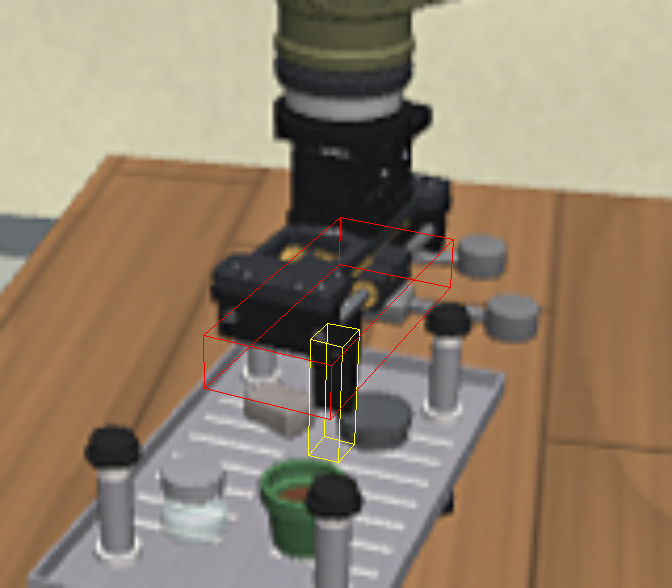

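View pics/ov_start.png

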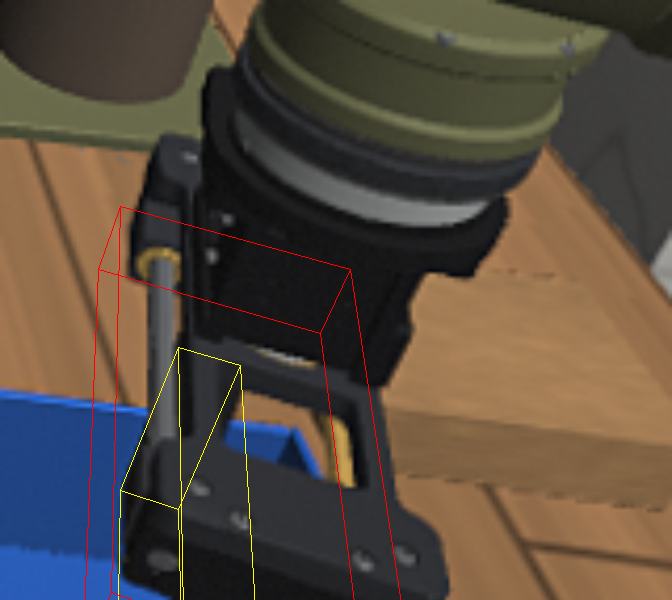

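```bash
python3 - <<'E'
from h import *
to()
s=monitor.observe();q=s["ee_rot"];r=R.from_quat([q[1],q[2],q[3],q[0]])
im0=eyes.get_image("top");cv2.imwrite("pics/top_now_full.png",im0)
o=np.array((200,140));k=5;im=cv2.resize(im0[140:260,200:340],None,fx=k,fy=k)
def box(pos,hx,hy,z0,z1,col):
    c=np.array([[a*hx,b*hy,z] for z in(z0,z1) for a,b in((-1,-1),(1,-1),(1,1),(-1,1))])
    p=(proj(r.apply(c)+pos,"top")-o)*k
    for i in range(4):
        for a,b in((i,(i+1)%4),(i+4,(i+1)%4+4),(i,i+4)):
            cv2.line(im,tuple(map(int,p[a])),tuple(map(int,p[b])),col,1)
box(s["eef_pos"],37.5,90,-78,-110,(0,0,255));box(s["eef_pos"],10,12,0,-78,(0,255,255))
cv2.imwrite("pics/ov_top.png",im)
print(proj([[0,0,0],[0,0,100]],"top"),proj([[0,0,0],[0,0,100]],"side"))
E
```

```text
t 2.95 pos [536.2 212.1 200.4] F [0.2 0.1 0.3] w 0.002 tilt [ 9.e-04  2.e-04 -1.e+00]
[[340.03518708 385.48406378]
 [340.82190715 394.87467477]] [[499.2205114  244.38169313]
 [508.05326026 217.17002247]]
```

View pics/ov_top.png

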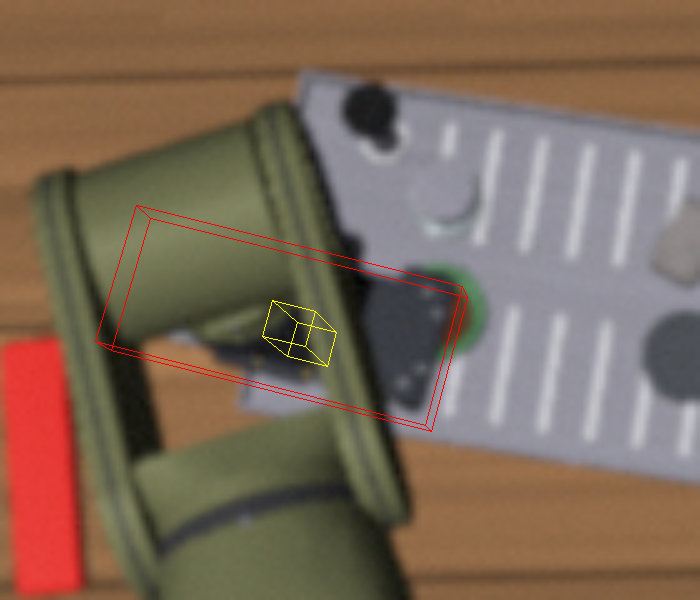

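View pics/top_now_full.png

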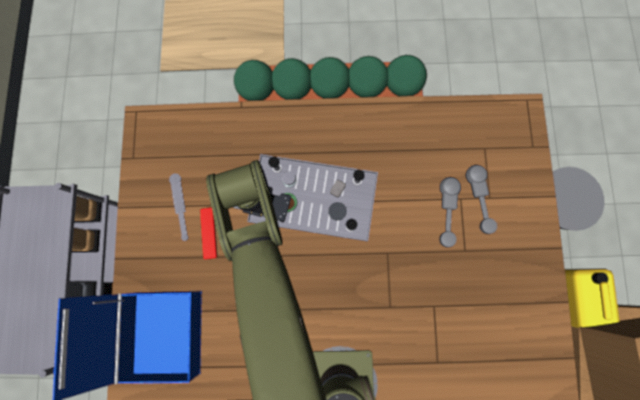

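```bash
python3 -m crank '{"dr":[[0,0,0],[0,0,0],[0,0,0],[0,0,0],[0,0,0],[0,0,0],[0,0,0],[0,0,0]],"delta_pos":[[0,0,0.004],[0,0,0.008],[0,0,0.012],[0,0,0.015],[0,0,0.017],[0,0,0.018],[0,0,0.018],[0,0,0.018]],"fingers":[-1,-1,-1,-1,-1,-1,-1,-1]}'; python3 - <<'E'
from h import *
im=eyes.get_image("side")
to((536,212,178))
print(proj([[174.3,625.5,185.5]],"side"))
cv2.imwrite("pics/fl_side4.png",cv2.resize(im[130:250,260:380],None,fx=5,fy=5,interpolation=cv2.INTER_CUBIC))
E
```

```text
time: 4.0
eef_pos: [536.1, 212.0, 181.9]
ee_rot: [0.0, 0.135, 0.991, 0.0]
ft_force: [-0.3, -0.0, -0.0]
width: 0.005
t 4.05 pos [536.1 212.  182. ] F [0.7 0.2 0.2] w 0.007 tilt [ 3.e-04  1.e-04 -1.e+00]
(536, 212, 178) delta_m [ 0.0001 -0.      0.004 ]
[[515.59750603 379.34456774]]
```

View pics/fl_side4.png

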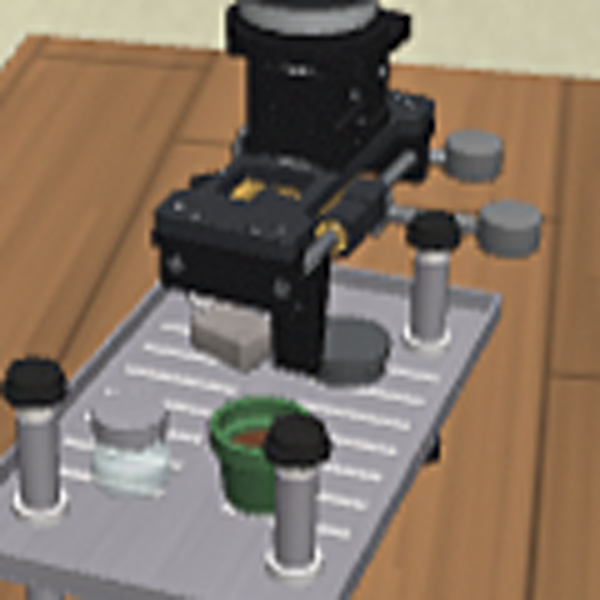

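```bash
python3 -m crank '{"dr":[[0,0,0],[0,0,0],[0,0,0],[0,0,0],[0,0,0],[0,0,0],[0,0,0],[0,0,0]],"delta_pos":[[0,0,0.002],[0,0,0.004],[0,0,0.006],[0,0,0.007],[0,0,0.008],[0,0,0.008],[0,0,0.008],[0,0,0.008]],"fingers":[-1,-1,-1,-1,-1,-1,-1,-1]}'; python3 - <<'E'
from h import *
im=eyes.get_image("side")
to((536,212,178))
cv2.imwrite("pics/fl_side5.png",cv2.resize(im[130:250,260:380],None,fx=5,fy=5,interpolation=cv2.INTER_CUBIC))
E
```

```text
time: 5.05
eef_pos: [536.1, 212.0, 173.8]
ee_rot: [0.0, 0.135, 0.991, 0.0]
ft_force: [0.0, 0.6, -0.1]
width: 0.003
t 5.1 pos [536.1 212.  173.9] F [-0.1 -0.1  0. ] w 0.003 tilt [ 1.e-04  0.e+00 -1.e+00]
(536, 212, 178) delta_m [ 0.0001 -0.     -0.0041]
```

View pics/fl_side5.png

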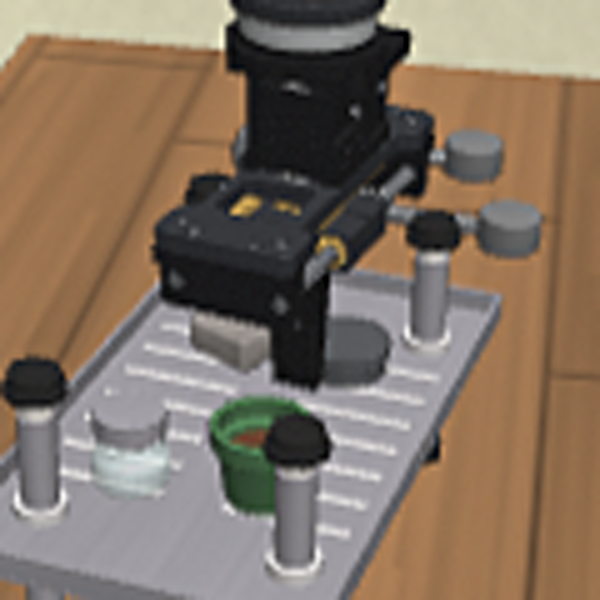

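```bash
python3 -m crank '{"dr":[[0,0,0],[0,0,0],[0,0,0],[0,0,0],[0,0,0],[0,0,0],[0,0,0],[0,0,0]],"delta_pos":[[0,0,0.002],[0,0,0.004],[0,0,0.006],[0,0,0.008],[0,0,0.009],[0,0,0.010],[0,0,0.010],[0,0,0.010]],"fingers":[-1,-1,-1,-1,-1,-1,-1,-1]}'; python3 - <<'E'
from h import *
im=eyes.get_image("side")
to((536,212,178))
cv2.imwrite("pics/fl_side6.png",cv2.resize(im[130:250,260:380],None,fx=5,fy=5,interpolation=cv2.INTER_CUBIC))
E
```

```text
time: 6.1
eef_pos: [536.1, 212.0, 163.8]
ee_rot: [0.0, 0.135, 0.991, 0.0]
ft_force: [-1.2, 0.0, 0.4]
width: 0.006
t 6.15 pos [536.1 212.  163.9] F [ 0.  -1.3 -1.4] w 0.005 tilt [ 2.e-04  0.e+00 -1.e+00]
(536, 212, 178) delta_m [ 0.0001 -0.     -0.0141]
```

View pics/fl_side6.png

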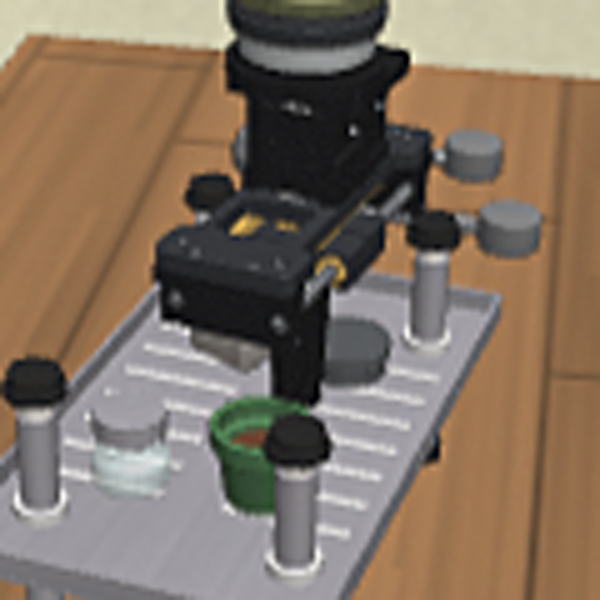

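```bash
python3 -m crank '{"dr":[[0,0,0],[0,0,0],[0,0,0],[0,0,0],[0,0,0],[0,0,0],[0,0,0],[0,0,0]],"delta_pos":[[0,0,0.002],[0,0,0.004],[0,0,0.006],[0,0,0.007],[0,0,0.008],[0,0,0.008],[0,0,0.008],[0,0,0.008]],"fingers":[-1,-1,-1,-1,-1,-1,-1,-1]}'; python3 - <<'E'
from h import *
im=eyes.get_image("side")
to((536,212,178))
cv2.imwrite("pics/fl_side7.png",cv2.resize(im[170:230,280:360],None,fx=10,fy=10,interpolation=cv2.INTER_CUBIC))
E
```

```text
time: 7.15
eef_pos: [536.0, 212.0, 155.8]
ee_rot: [0.0, 0.135, 0.991, 0.0]
ft_force: [0.7, 0.7, -0.1]
width: 0.008
t 7.2 pos [536.  212.  155.8] F [-0.  -0.5 -0.3] w 0.006 tilt [ 1.e-04  0.e+00 -1.e+00]
(536, 212, 178) delta_m [ 0.     -0.     -0.0222]
```

View pics/fl_side7.png

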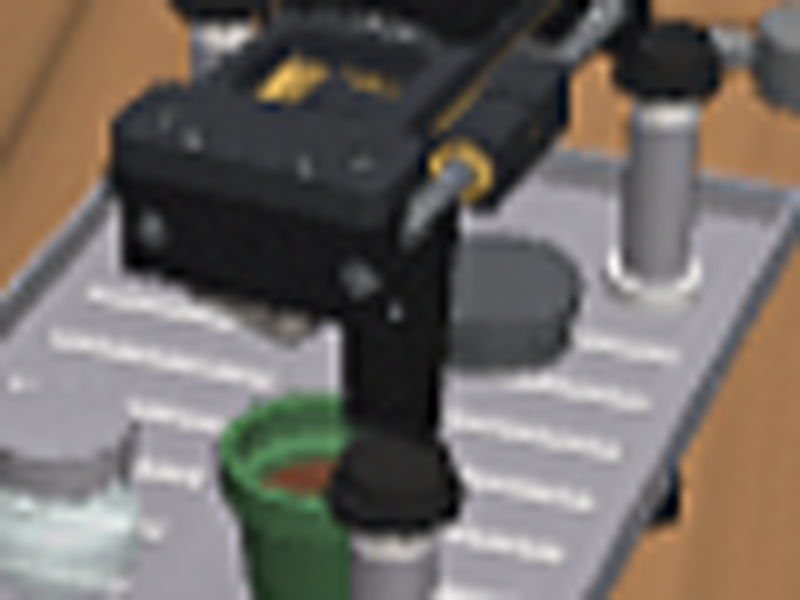

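```bash
python3 -m crank '{"dr":[[0,0,0],[0,0,0],[0,0,0],[0,0,0],[0,0,0],[0,0,0],[0,0,0],[0,0,0]],"delta_pos":[[0,0,0.001],[0,0,0.002],[0,0,0.003],[0,0,0.004],[0,0,0.005],[0,0,0.005],[0,0,0.005],[0,0,0.005]],"fingers":[-1,-1,-1,-1,-1,-1,-1,-1]}'; python3 - <<'E'
from h import *
im=eyes.get_image("side")
to((536,212,178))
z=cv2.resize(im[195:230,300:345],None,fx=16,fy=16,interpolation=cv2.INTER_CUBIC)
cv2.imwrite("pics/fl_side8.png",np.clip(z.astype(float)*3,0,255).astype(np.uint8))
E
```

```text
time: 8.2
eef_pos: [536.0, 212.0, 150.8]
ee_rot: [0.0, 0.135, 0.991, 0.0]
ft_force: [-0.3, -0.2, -0.0]
width: 0.004
t 8.25 pos [536.  212.  150.8] F [-0.  -0.1 -0.8] w 0.001 tilt [ 1.e-04  0.e+00 -1.e+00]
(536, 212, 178) delta_m [ 0.      0.     -0.0272]
```

View pics/fl_side8.png

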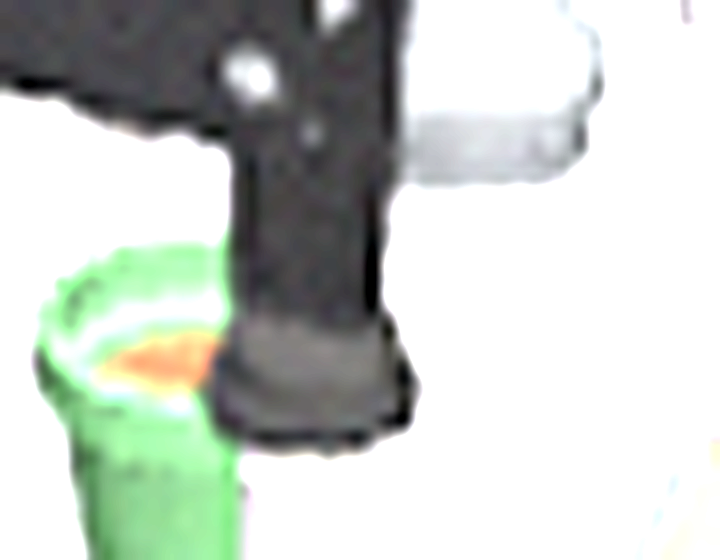

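```bash
python3 - <<'E'
from h import *
for z in(174,178,182,186): print(z,proj([[533,223,z]],"side"),proj([[536.2,212,z],[536.2+4,212+14.5,z],[536.2-4,212-14.5,z]],"side")[:,1])
E
```

```text
174 [[319.38070511 218.22287065]] [215.81248889 218.6739271  213.01966599]
178 [[319.41754957 216.90216135]] [214.50002448 217.35123963 211.71730282]
182 [[319.45454755 215.57598042]] [213.18217211 216.02306125 210.4096518 ]
186 [[319.49170009 214.24429103]] [211.85889582 214.68935495 209.09667801]
```

```bash
python3 -m crank '{"dr":[[0,0,0],[0,0,0],[0,0,0],[0,0,0],[0,0,0],[0,0,0],[0,0,0],[0,0,0]],"delta_pos":[[0,0,0.001],[0,0,0.002],[0,0,0.003],[0,0,0.004],[0,0,0.005],[0,0,0.005],[0,0,0.005],[0,0,0.005]],"fingers":[-1,-1,-1,-1,-1,-1,-1,-1]}'; python3 - <<'E'
from h import *
im=eyes.get_image("side")
to((536,212,178))
z=cv2.resize(im[195:230,300:345],None,fx=16,fy=16,interpolation=cv2.INTER_CUBIC)
cv2.imwrite("pics/fl_side9.png",np.clip(z.astype(float)*3,0,255).astype(np.uint8))
E
```

```text
time: 9.25
eef_pos: [536.0, 212.0, 145.9]
ee_rot: [0.0, 0.135, 0.991, -0.0]
ft_force: [-1.2, -1.7, 3.7]
width: 0.008
t 9.3 pos [536.  212.  145.8] F [-1.4 -0.6  3.5] w 0.002 tilt [ 0. -0. -1.]
(536, 212, 178) delta_m [ 0.      0.     -0.0322]
```

View pics/fl_side9.png

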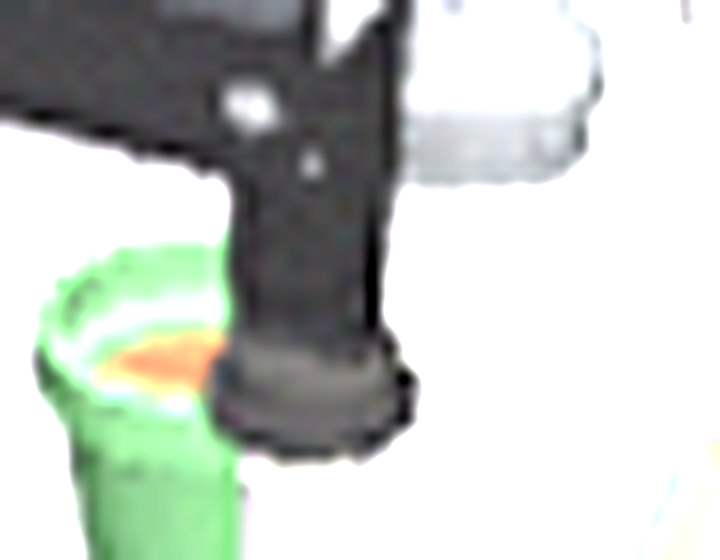

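Contact: Fz is 3.6 N, so the real fingertip sits about 30 mm above the reported TCP. From here I'll press by force.

```bash
python3 -m crank '{"dr":[[0,0,0],[0,0,0],[0,0,0],[0,0,0],[0,0,0],[0,0,0],[0,0,0],[0,0,0]],"delta_pos":[[0,0,0.001],[0,0,0.002],[0,0,0.003],[0,0,0.004],[0,0,0.005],[0,0,0.005],[0,0,0.005],[0,0,0.005]],"fingers":[-1,-1,-1,-1,-1,-1,-1,-1]}'
```

```text
time: 10.3
eef_pos: [536.0, 212.0, 140.7]
ee_rot: [0.0, 0.135, 0.991, 0.0]
ft_force: [-1.3, -0.4, 2.8]
width: 0.007
```

```bash
python3 -m crank '{"dr":[[0,0,0],[0,0,0],[0,0,0],[0,0,0],[0,0,0],[0,0,0],[0,0,0],[0,0,0]],"delta_pos":[[0,0,0.001],[0,0,0.002],[0,0,0.002],[0,0,0.002],[0,0,0.002],[0,0,0.002],[0,0,0.002],[0,0,0.002]],"fingers":[-1,-1,-1,-1,-1,-1,-1,-1]}'
```

```text
time: 11.3
eef_pos: [536.0, 212.0, 138.8]
ee_rot: [0.0, 0.135, 0.991, -0.0]
ft_force: [-1.2, -0.8, 2.4]
width: 0.005
```

```bash
python3 -m crank '{"dr":[[0,0,0],[0,0,0],[0,0,0],[0,0,0],[0,0,0],[0,0,0],[0,0,0],[0,0,0]],"delta_pos":[[0,0,0.001],[0,0,0.002],[0,0,0.002],[0,0,0.002],[0,0,0.002],[0,0,0.002],[0,0,0.002],[0,0,0.002]],"fingers":[-1,-1,-1,-1,-1,-1,-1,-1]}'
```

```text
time: 12.3
eef_pos: [536.0, 212.0, 136.8]
ee_rot: [0.0, 0.135, 0.991, 0.0]
ft_force: [-1.6, -0.4, 4.8]
width: 0.005
```

```bash
python3 -m crank '{"dr":[[0,0,0],[0,0,0],[0,0,0],[0,0,0],[0,0,0],[0,0,0],[0,0,0],[0,0,0]],"delta_pos":[[0,0,0.001],[0,0,0.002],[0,0,0.002],[0,0,0.002],[0,0,0.002],[0,0,0.002],[0,0,0.002],[0,0,0.002]],"fingers":[-1,-1,-1,-1,-1,-1,-1,-1]}'
```

```text
time: 13.3
eef_pos: [536.0, 212.0, 135.5]
ee_rot: [0.0, 0.135, 0.991, 0.0]
ft_force: [-3.3, -1.9, 6.3]
width: 0.003
```

```bash
python3 -m crank '{"dr":[[0,0,0],[0,0,0],[0,0,0],[0,0,0],[0,0,0],[0,0,0],[0,0,0],[0,0,0]],"delta_pos":[[0,0,0.001],[0,0,0.0015],[0,0,0.0015],[0,0,0.0015],[0,0,0.0015],[0,0,0.0015],[0,0,0.0015],[0,0,0.0015]],"fingers":[-1,-1,-1,-1,-1,-1,-1,-1]}'; python3 - <<'E'
from h import *
im=eyes.get_image("side")
to((536,212,230),(488.3,-43.8,220),(635.7,-71.5,220),(635.7,-71.5,160),(635.7,-71.5,152))
z=cv2.resize(im[195:240,290:345],None,fx=13,fy=13,interpolation=cv2.INTER_CUBIC)
cv2.imwrite("pics/fl_side10.png",np.clip(z.astype(float)*2,0,255).astype(np.uint8))
E
```

```text
time: 14.3
eef_pos: [536.1, 212.0, 134.6]
ee_rot: [0.0, 0.135, 0.991, 0.0]
ft_force: [-4.0, -2.2, 7.9]
width: 0.002
t 14.35 pos [536.1 212.  134.6] F [-4.3 -1.7  9.3] w 0.005 tilt [ 2.e-04 -0.e+00 -1.e+00]
(536, 212, 230) delta_m [ 0.0001 -0.     -0.0954]
(488.3, -43.8, 220) delta_m [-0.0226 -0.2592 -0.0854]
(635.7, -71.5, 220) delta_m [-0.1721 -0.2463 -0.0854]
(635.7, -71.5, 160) delta_m [-0.1721 -0.2463 -0.0254]
(635.7, -71.5, 152) delta_m [-0.1721 -0.2463 -0.0174]
```

View pics/fl_side10.png

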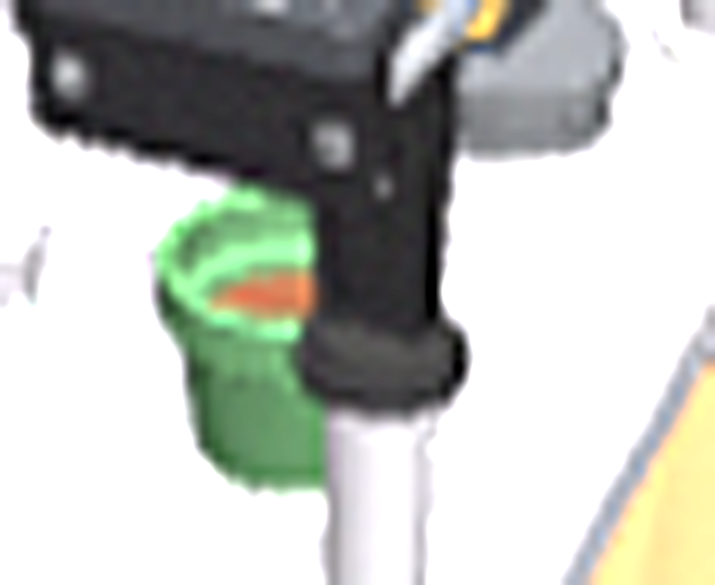

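```bash
python3 -m crank '{"dr":[[0,0,0],[0,0,0],[0,0,0],[0,0,0],[0,0,0],[0,0,0],[0,0,0],[0,0,0]],"delta_pos":[[0,0,-0.01],[0,0,-0.05],[-0.029,-0.041,-0.05],[-0.058,-0.082,-0.05],[-0.087,-0.123,-0.05],[-0.116,-0.164,-0.05],[-0.145,-0.205,-0.05],[-0.172,-0.246,-0.05]],"fingers":[-1,-1,-1,-1,-1,-1,-1,-1]}'; python3 - <<'E'
from h import *
for i in range(5): im=eyes.get_image("side")
t=eyes.get_image("top")
to((635.7,-71.5,155))
cv2.imwrite("pics/br_side.png",cv2.resize(im[130:270,240:400],None,fx=4.5,fy=4.5,interpolation=cv2.INTER_CUBIC))
cv2.imwrite("pics/br_top.png",cv2.resize(t[140:260,235:395],None,fx=5,fy=5,interpolation=cv2.INTER_CUBIC))
E
```

```text
time: 15.35
eef_pos: [636.1, -72.8, 182.4]
ee_rot: [-0.0, 0.136, 0.991, 0.0]
ft_force: [-0.0, 0.5, 0.3]
width: 0.004
t 15.65 pos [635.3 -70.3 182.6] F [-0.1  0.8 -0.2] w 0.008 tilt [-7.e-04  5.e-04 -1.e+00]
(635.7, -71.5, 155) delta_m [-0.0007 -0.0011  0.0276]
```

View pics/br_side.png

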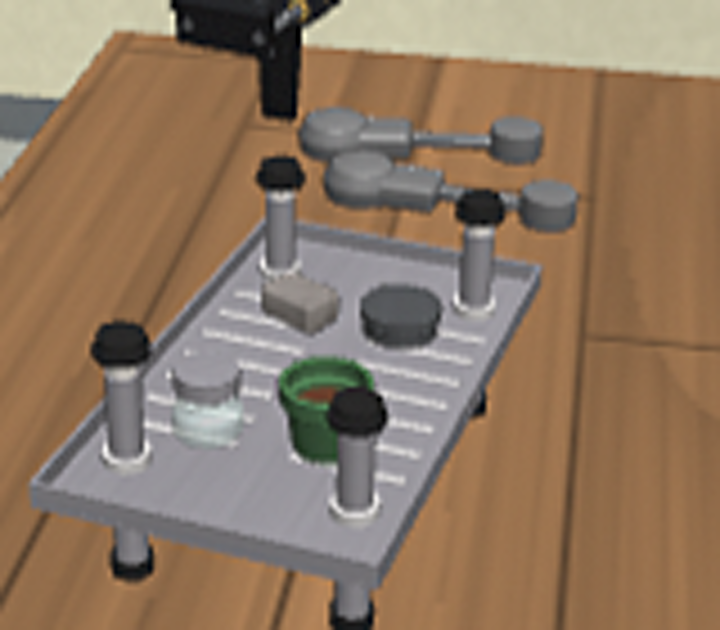

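View pics/br_top.png

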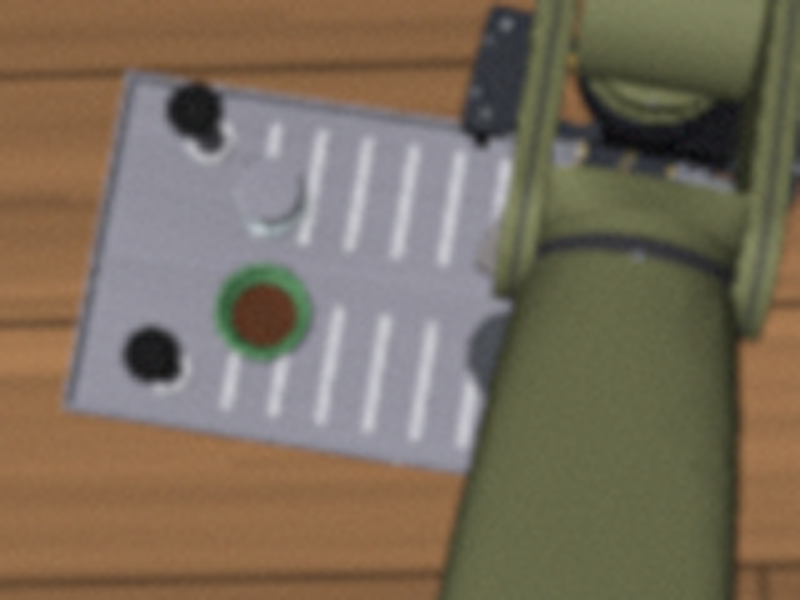

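```bash
python3 -m crank '{"dr":[[0,0,0],[0,0,0],[0,0,0],[0,0,0],[0,0,0],[0,0,0],[0,0,0],[0,0,0]],"delta_pos":[[0,0,0.006],[0,0,0.012],[0,0,0.018],[0,0,0.024],[0,0,0.028],[0,0,0.030],[0,0,0.030],[0,0,0.030]],"fingers":[-1,-1,-1,-1,-1,-1,-1,-1]}'; python3 - <<'E'
from h import *
im=eyes.get_image("side")
to((635.7,-71.5,140))
z=cv2.resize(im[145:200,275:335],None,fx=10,fy=10,interpolation=cv2.INTER_CUBIC)
cv2.imwrite("pics/br_side2.png",np.clip(z.astype(float)*2.5,0,255).astype(np.uint8))
E
```

```text
time: 16.65
eef_pos: [635.8, -71.3, 153.6]
ee_rot: [0.0, 0.136, 0.991, -0.0]
ft_force: [0.3, -0.2, -0.5]
width: 0.004
t 16.7 pos [635.8 -71.3 153.6] F [0.5 0.3 0.2] w 0.005 tilt [ 5.e-04 -1.e-04 -1.e+00]
(635.7, -71.5, 140) delta_m [ 0.0001 -0.0003  0.0136]
```

View pics/br_side2.png

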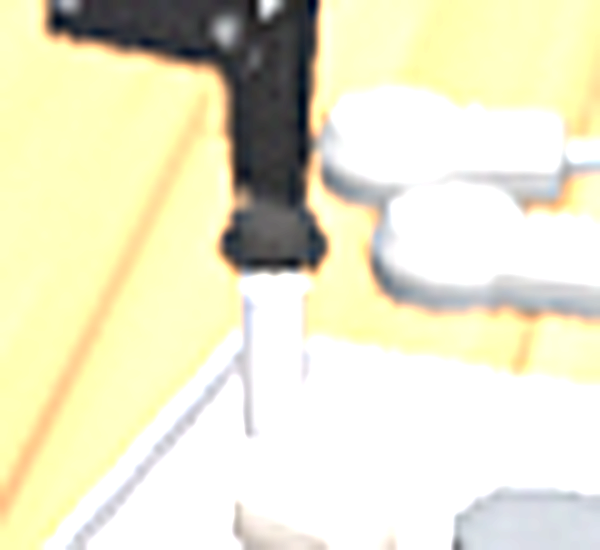

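```bash
python3 -m crank '{"dr":[[0,0,0],[0,0,0],[0,0,0],[0,0,0],[0,0,0],[0,0,0],[0,0,0],[0,0,0]],"delta_pos":[[0,0,0.002],[0,0,0.004],[0,0,0.006],[0,0,0.008],[0,0,0.010],[0,0,0.010],[0,0,0.010],[0,0,0.010]],"fingers":[-1,-1,-1,-1,-1,-1,-1,-1]}'
```

```text
time: 17.7
eef_pos: [635.6, -71.2, 143.3]
ee_rot: [-0.0, 0.135, 0.991, -0.0]
ft_force: [-2.8, -0.5, 3.0]
width: 0.004
```

```bash
python3 -m crank '{"dr":[[0,0,0],[0,0,0],[0,0,0],[0,0,0],[0,0,0],[0,0,0],[0,0,0],[0,0,0]],"delta_pos":[[0,0,0.001],[0,0,0.002],[0,0,0.003],[0,0,0.004],[0,0,0.005],[0,0,0.005],[0,0,0.005],[0,0,0.005]],"fingers":[-1,-1,-1,-1,-1,-1,-1,-1]}'
```

```text
time: 18.7
eef_pos: [635.7, -71.2, 138.2]
ee_rot: [0.0, 0.135, 0.991, -0.0]
ft_force: [-1.2, 0.1, 1.9]
width: 0.011
```

```bash
python3 -m crank '{"dr":[[0,0,0],[0,0,0],[0,0,0],[0,0,0],[0,0,0],[0,0,0],[0,0,0],[0,0,0]],"delta_pos":[[0,0,0.001],[0,0,0.002],[0,0,0.003],[0,0,0.0035],[0,0,0.0035],[0,0,0.0035],[0,0,0.0035],[0,0,0.0035]],"fingers":[-1,-1,-1,-1,-1,-1,-1,-1]}'
```

```text
time: 19.7
eef_pos: [635.7, -71.2, 135.7]
ee_rot: [0.0, 0.135, 0.991, -0.0]
ft_force: [-4.1, 0.4, 7.1]
width: 0.006
```

```bash
python3 -m crank '{"dr":[[0,0,0],[0,0,0],[0,0,0],[0,0,0],[0,0,0],[0,0,0],[0,0,0],[0,0,0]],"delta_pos":[[0,0,0.001],[0,0,0.0015],[0,0,0.0015],[0,0,0.0015],[0,0,0.0015],[0,0,0.0015],[0,0,0.0015],[0,0,0.0015]],"fingers":[-1,-1,-1,-1,-1,-1,-1,-1]}'; python3 -c "
from h import *
to((488.3,-43.8,185));to()"
```

```text
time: 20.7
eef_pos: [635.7, -71.2, 134.8]
ee_rot: [0.0, 0.135, 0.991, -0.0]
ft_force: [-4.2, 1.1, 8.4]
width: 0.007
t 20.7 pos [635.7 -71.2 134.8] F [-4.2  1.1  8.4] w 0.007 tilt [ 3.e-04 -1.e-04 -1.e+00]
(488.3, -43.8, 185) delta_m [ 0.1494 -0.0132 -0.0502]
t 20.7 pos [635.7 -71.2 134.8] F [-4.2  1.1  8.4] w 0.007 tilt [ 3.e-04 -1.e-04 -1.e+00]
```

```bash
python3 -m crank '{"dr":[[0,0,0],[0,0,0],[0,0,0],[0,0,0],[0,0,0],[0,0,0],[0,0,0],[0,0,0]],"delta_pos":[[0,0,-0.01],[0,0,-0.05],[0.03,-0.0026,-0.05],[0.06,-0.0053,-0.05],[0.09,-0.0079,-0.05],[0.12,-0.0106,-0.05],[0.1494,-0.0132,-0.05],[0.1494,-0.0132,-0.05]],"fingers":[-1,-1,-1,-1,-1,-1,-1,-1]}'; python3 - <<'E'
from h import *
for i in range(4): im=eyes.get_image("side")
to((488.3,-43.8,153))
cv2.imwrite("pics/fr_side.png",cv2.resize(im[130:270,240:400],None,fx=4.5,fy=4.5,interpolation=cv2.INTER_CUBIC))
E
```

```text
time: 21.7
eef_pos: [487.3, -43.5, 182.9]
ee_rot: [0.0, 0.135, 0.991, -0.0]
ft_force: [-0.2, 0.5, 0.1]
width: 0.006
t 21.9 pos [489.  -44.  183.3] F [0.7 0.1 0.6] w 0.005 tilt [ 4.e-04 -1.e-04 -1.e+00]
(488.3, -43.8, 153) delta_m [ 0.0008 -0.      0.0303]
```

View pics/fr_side.png

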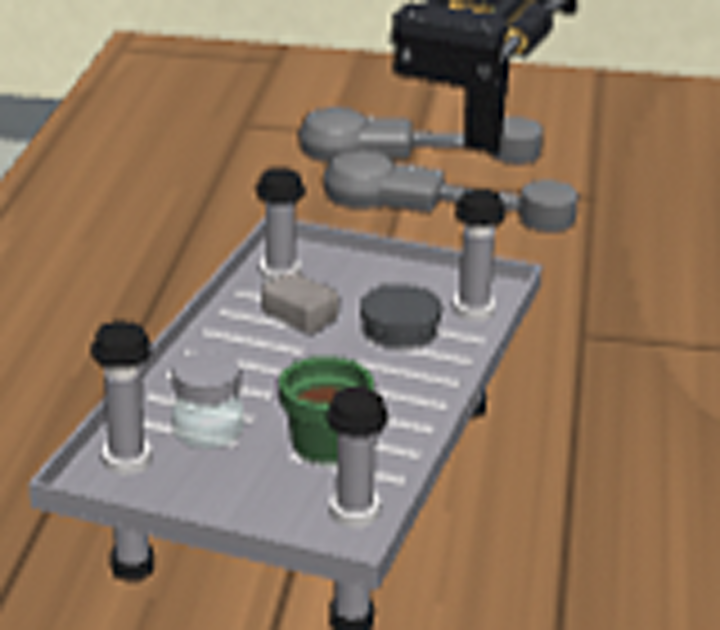

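br is home: its white stem no longer shows. The finger is above fr.

```bash
python3 -m crank '{"dr":[[0,0,0],[0,0,0],[0,0,0],[0,0,0],[0,0,0],[0,0,0],[0,0,0],[0,0,0]],"delta_pos":[[-0.001,0,0.006],[-0.001,0,0.012],[-0.001,0,0.018],[-0.001,0,0.024],[-0.001,0,0.028],[-0.001,0,0.030],[-0.001,0,0.030],[-0.001,0,0.030]],"fingers":[-1,-1,-1,-1,-1,-1,-1,-1]}'
```

```text
time: 22.9
eef_pos: [489.3, -44.1, 153.6]
ee_rot: [0.0, 0.135, 0.991, -0.0]
ft_force: [0.4, 0.5, 0.4]
width: 0.003
```

```bash
python3 -m crank '{"dr":[[0,0,0],[0,0,0],[0,0,0],[0,0,0],[0,0,0],[0,0,0],[0,0,0],[0,0,0]],"delta_pos":[[0,0,0.002],[0,0,0.004],[0,0,0.006],[0,0,0.008],[0,0,0.010],[0,0,0.010],[0,0,0.010],[0,0,0.010]],"fingers":[-1,-1,-1,-1,-1,-1,-1,-1]}'
```

```text
time: 23.9
eef_pos: [489.2, -44.1, 143.3]
ee_rot: [0.0, 0.135, 0.991, -0.0]
ft_force: [-0.7, 0.6, 3.0]
width: 0.005
```

```bash
python3 -m crank '{"dr":[[0,0,0],[0,0,0],[0,0,0],[0,0,0],[0,0,0],[0,0,0],[0,0,0],[0,0,0]],"delta_pos":[[0,0,0.001],[0,0,0.002],[0,0,0.003],[0,0,0.004],[0,0,0.005],[0,0,0.005],[0,0,0.005],[0,0,0.005]],"fingers":[-1,-1,-1,-1,-1,-1,-1,-1]}'
```

```text
time: 24.9
eef_pos: [489.2, -44.1, 138.3]
ee_rot: [0.0, 0.135, 0.991, -0.0]
ft_force: [-0.4, 0.5, 2.0]
width: 0.007
```

```bash
python3 -m crank '{"dr":[[0,0,0],[0,0,0],[0,0,0],[0,0,0],[0,0,0],[0,0,0],[0,0,0],[0,0,0]],"delta_pos":[[0,0,0.001],[0,0,0.002],[0,0,0.003],[0,0,0.0035],[0,0,0.0035],[0,0,0.0035],[0,0,0.0035],[0,0,0.0035]],"fingers":[-1,-1,-1,-1,-1,-1,-1,-1]}'
```

```text
time: 25.9
eef_pos: [489.2, -44.1, 135.6]
ee_rot: [0.0, 0.135, 0.991, -0.0]
ft_force: [-2.6, -0.2, 6.2]
width: 0.007
```

```bash
python3 -m crank '{"dr":[[0,0,0],[0,0,0],[0,0,0],[0,0,0],[0,0,0],[0,0,0],[0,0,0],[0,0,0]],"delta_pos":[[0,0,0.001],[0,0,0.0015],[0,0,0.0015],[0,0,0.0015],[0,0,0.0015],[0,0,0.0015],[0,0,0.0015],[0,0,0.0015]],"fingers":[-1,-1,-1,-1,-1,-1,-1,-1]}'; python3 -c "
from h import *
to((683.7,184.1,185))"
```

```text
time: 26.9
eef_pos: [489.3, -44.1, 134.6]
ee_rot: [0.0, 0.135, 0.991, -0.0]
ft_force: [-4.4, 1.1, 8.9]
width: 0.006
t 26.9 pos [489.3 -44.1 134.6] F [-4.4  1.1  8.9] w 0.006 tilt [ 2.e-04 -1.e-04 -1.e+00]
(683.7, 184.1, 185) delta_m [-0.1261  0.272  -0.0504]
```

```bash
python3 -m crank '{"dr":[[0,0,0],[0,0,0],[0,0,0],[0,0,0],[0,0,0],[0,0,0],[0,0,0],[0,0,0]],"delta_pos":[[0,0,-0.01],[0,0,-0.05],[-0.021,0.0453,-0.05],[-0.042,0.0907,-0.05],[-0.063,0.136,-0.05],[-0.084,0.1813,-0.05],[-0.105,0.2267,-0.05],[-0.1261,0.272,-0.05]],"fingers":[-1,-1,-1,-1,-1,-1,-1,-1]}'; python3 - <<'E'
from h import *
for i in range(7): im=eyes.get_image("side")
to((683.7,184.1,153))
cv2.imwrite("pics/bl_side.png",cv2.resize(im[130:270,240:400],None,fx=4.5,fy=4.5,interpolation=cv2.INTER_CUBIC))
E
```

```text
time: 27.9
eef_pos: [684.4, 185.4, 182.2]
ee_rot: [-0.0, 0.135, 0.991, -0.0]
ft_force: [-0.0, 0.0, -0.6]
width: 0.005
t 28.25 pos [683.1 183.2 183.1] F [-0.4 -0.1 -0.7] w 0.006 tilt [-4.e-04 -3.e-04 -1.e+00]
(683.7, 184.1, 153) delta_m [-0.0003  0.0011  0.0301]
```

View pics/bl_side.png

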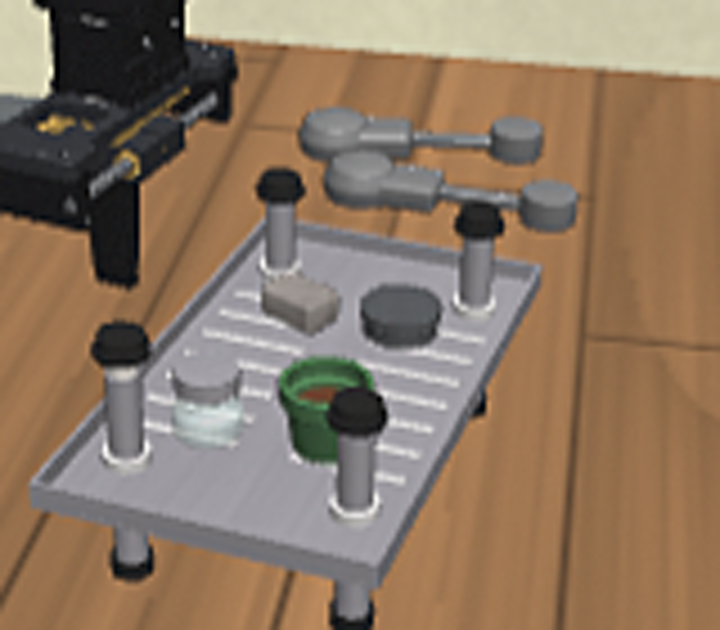

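Three caps are home, and only bl still shows its white stem. The finger is over it, so I'll press.

```bash
python3 -m crank '{"dr":[[0,0,0],[0,0,0],[0,0,0],[0,0,0],[0,0,0],[0,0,0],[0,0,0],[0,0,0]],"delta_pos":[[0,0,0.006],[0,0,0.012],[0,0,0.018],[0,0,0.024],[0,0,0.028],[0,0,0.030],[0,0,0.030],[0,0,0.030]],"fingers":[-1,-1,-1,-1,-1,-1,-1,-1]}'
```

```text
time: 29.25
eef_pos: [683.9, 184.2, 153.6]
ee_rot: [0.0, 0.135, 0.991, 0.0]
ft_force: [-0.5, 0.3, -0.7]
width: 0.008
```

```bash
python3 -m crank '{"dr":[[0,0,0],[0,0,0],[0,0,0],[0,0,0],[0,0,0],[0,0,0],[0,0,0],[0,0,0]],"delta_pos":[[0,0,0.002],[0,0,0.004],[0,0,0.006],[0,0,0.008],[0,0,0.010],[0,0,0.010],[0,0,0.010],[0,0,0.010]],"fingers":[-1,-1,-1,-1,-1,-1,-1,-1]}'
```

```text
time: 30.25
eef_pos: [683.8, 184.2, 143.3]
ee_rot: [0.0, 0.135, 0.991, 0.0]
ft_force: [0.5, -0.0, 2.5]
width: 0.01
```

```bash
python3 -m crank '{"dr":[[0,0,0],[0,0,0],[0,0,0],[0,0,0],[0,0,0],[0,0,0],[0,0,0],[0,0,0]],"delta_pos":[[0,0,0.001],[0,0,0.002],[0,0,0.003],[0,0,0.004],[0,0,0.005],[0,0,0.005],[0,0,0.005],[0,0,0.005]],"fingers":[-1,-1,-1,-1,-1,-1,-1,-1]}'
```

```text
time: 31.25
eef_pos: [683.8, 184.1, 138.3]
ee_rot: [0.0, 0.135, 0.991, 0.0]
ft_force: [1.6, -1.0, 2.3]
width: 0.006
```

```bash
python3 -m crank '{"dr":[[0,0,0],[0,0,0],[0,0,0],[0,0,0],[0,0,0],[0,0,0],[0,0,0],[0,0,0]],"delta_pos":[[0,0,0.001],[0,0,0.002],[0,0,0.003],[0,0,0.0035],[0,0,0.0035],[0,0,0.0035],[0,0,0.0035],[0,0,0.0035]],"fingers":[-1,-1,-1,-1,-1,-1,-1,-1]}'
```

```text
time: 32.25
eef_pos: [683.8, 184.2, 135.8]
ee_rot: [0.0, 0.135, 0.991, 0.0]
ft_force: [-0.9, 0.4, 6.1]
width: 0.001
```

Final press, then straight up and clear.

```bash
python3 -m crank '{"dr":[[0,0,0],[0,0,0],[0,0,0],[0,0,0],[0,0,0],[0,0,0],[0,0,0],[0,0,0]],"delta_pos":[[0,0,0.001],[0,0,0.0015],[0,0,0.0015],[0,0,0.0015],[0,0,0.0015],[0,0,0.0015],[0,0,0.0015],[0,0,0.0015]],"fingers":[-1,-1,-1,-1,-1,-1,-1,-1]}'
```

```text
time: 33.25
eef_pos: [683.8, 184.2, 135.0]
ee_rot: [0.0, 0.135, 0.991, 0.0]
ft_force: [-1.5, -0.5, 8.5]
width: 0.004
```

```bash
python3 -m crank '{"dr":[[0,0,0],[0,0,0],[0,0,0],[0,0,0],[0,0,0],[0,0,0],[0,0,0],[0,0,0]],"delta_pos":[[0,0,-0.01],[0,0,-0.04],[0,0,-0.08],[0,0,-0.12],[0,0,-0.16],[0,0,-0.2],[0,0,-0.2],[0,0,-0.2]],"fingers":[-1,-1,-1,-1,-1,-1,-1,-1]}'; python3 - <<'E'
from h import *
for i in range(8): im=eyes.get_image("side")
to()
t=eyes.get_image("top")
cv2.imwrite("pics/end_side.png",cv2.resize(im[140:280,240:400],None,fx=4.2,fy=4.2,interpolation=cv2.INTER_CUBIC))
cv2.imwrite("pics/end_full.png",im);cv2.imwrite("pics/end_top.png",t)
E
```

```text
time: 34.25
eef_pos: [683.0, 184.0, 331.3]
ee_rot: [-0.001, 0.135, 0.991, -0.0]
ft_force: [0.1, -0.2, 0.2]
width: 0.009
t 34.65 pos [683.5 184.1 332.5] F [ 1.1 -0.2  0.2] w 0.004 tilt [-1.1e-03 -2.0e-04 -1.0e+00]
```

View pics/end_side.png

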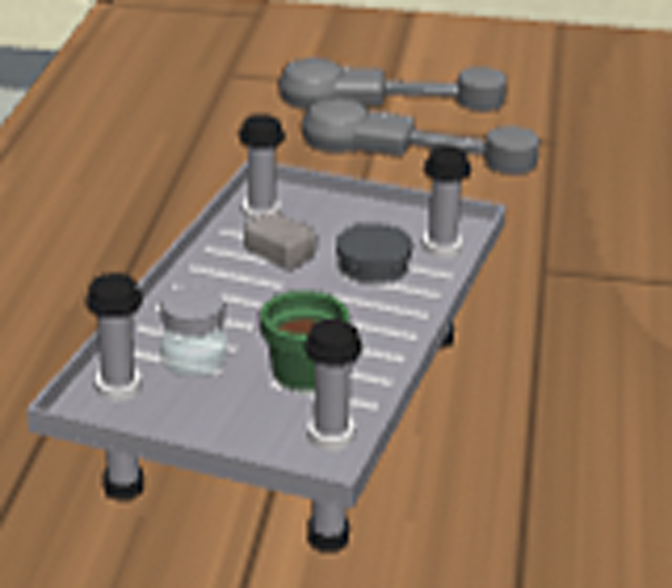

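View pics/end_top.png

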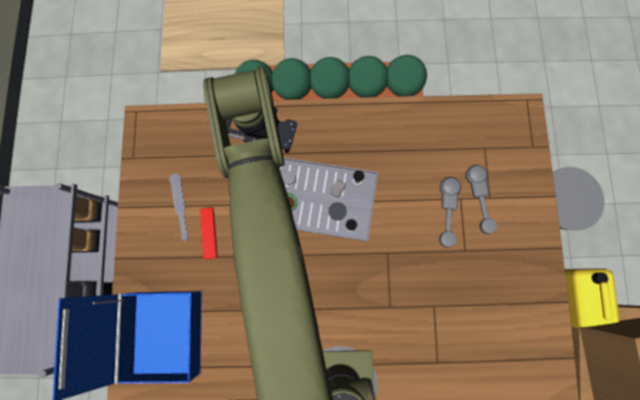

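All four caps are down with no white stem showing. Nothing has moved, and the arm is clear.

```bash
python3 -c "
from rig import finish_job
print(finish_job())"
```

```text
the job is handed in; nothing more can be done
None
```

All four caps are pressed home in the order front left (beside the pot), back right, front right, back left, and the job was handed in after about 35 s.

- **Forces:** each press was stopped when the vertical force reached about 8–9 N. It had run at roughly 2–3.5 N while the cap slid, then climbed, which is the sign of the hard stop. All four ended at nearly the same height, with the reported TCP at 134.6–135.0 mm. The highest reading I took was 9.3 N, well below the 25 N limit, but I only read the force at the end of each move.
- **Last pictures:** the last side picture shows no white stem under any cap. The pot, tin, jar, pumice and shoe trees are where they were at the start. The brush and horn look unmoved in the last top picture. The finger finished about 200 mm above the last cap, reading no force.
- **A disagreement:** the reported TCP height did not match the pictures. The real fingertip sat about 28–30 mm above it, and contact came about 30 mm lower than expected. I therefore pressed by force and by the pictures instead of by the reported height.
- **Not measured:** the cap joint values can't be read directly, so "home" rests on the force rise, the matching end heights and the pictures.

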